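Close and lock the drive cover of the potter's wheel

TASK

The drive cover on top of the potter's wheel has been left standing part open: push it down shut with the fingertips, then set the fingertips in the slot of its quarter-turn fastener and turn it clockwise (seen from above) to its stop, so that the cover is drawn fully home and locked. Nothing needs to be gripped or lifted: do not open the cover any further, leave the pots and tools on the wheel and the bench where they are, and finish clear of everything.

Things in the scene. Friction and masses are not known exactly. Their poses are not given: they have to be found in the camera images.
- wheel: Potter's wheel fixed on the bench: dark blue box 380 (its x) x 600 mm (its y), deck 150 mm above the bench. Origin on the bench under its middle; x away from the operator, y to the wheel-head side. Wheel-head in a splash pan 310 mm across, rim 35 mm over the deck, centred at y +135; drive cover centred at y -160 mm. Cover and fastener turn with the box's yaw.
- cover_edge (a point): Middle of the cover's free edge, upper face. Grey plate 200 mm from hinge to free edge, 220 mm wide (wheel's y), 8 mm thick, hinged on its far (+x) edge; its upper face is 4 mm above the hinge axis, 161 mm above the bench when home. Site axes turn with the cover: x along the plate to the hinge, y along the edge, z out of the upper face.
- cover (a joint): Opening angle, rad: 0 = home on its seal. Starts 0.35 to 0.7; the stiff hinge keeps it where it is left, 1 to 5 N down at the free edge moves it. A springy seal lifts the shut, unlocked cover 3 to 5 mm at its edge (0.012 to 0.025 rad); there the cam can catch it. About 12 N at the edge squeezes it home.
- slot (a point): Middle of the mouth of the finger slot in the fastener, a metal turn-button 86 mm across set 2 mm proud in the cover, axis 58 mm in from the middle of the free edge. Slot 72 mm long, 40 wide, 16 deep, straight, flat floor. Axes: x along the slot, y across, z out along the turning axis. Cover home: mouth 163 mm, slot floor 147 mm above the bench.
- fastener (a joint): Fastener angle, rad, grows clockwise seen from above: 0 = unlocked stop, slot parallel to the free edge; 1.571 = locked stop, slot square to it. Starts 0 to 0.3. Free (0.05 Nm) to about 0.75; then its tongue climbs under a ramped keeper and draws the shut cover down (up to 0.2 Nm); flat past 1.3, stays where left. It catches only if the cover is down on its seal.
- bisque_bowl: Bystander: unglazed bowl 120 mm across, 60 mm high, standing on the wheel-head. Origin under its middle.
- loop_tool: Bystander: trimming tool with wooden handle, 155 mm long, 12 mm thick, lying on the deck between the cover's free edge and the front of the wheel. Origin under the middle of the handle, x along it.
- oxide_jar: Bystander: small glass jar with black cap, 48 mm across, 60 mm high, on the deck behind the cover's hinge. Origin under its middle.
- cup: Bystander: unglazed cup 80 mm across, 85 mm high, on the bench to the right of the wheel. Origin under its middle.
- mug: Bystander: pale mug 82 mm across, 90 mm high, on the bench to the right of the wheel. Origin under its middle.
- bud_vase: Bystander: grey vase 76 mm across, 105 mm high, on the bench to the right of the wheel. Origin under its middle.

How it is judged:
On the way, in this order (a step that is already met when the one before it is completed fails the run):
1. the cover is pushed down on its seal while the fastener is still unlocked (value of joint cover below 0.035 rad and value of joint fastener below 0.9 rad), for 0.1 s.
2. the fastener is turned to its stop with the cover drawn home (value of joint fastener above 1.4 rad and value of joint cover below 0.009 rad), for 0.2 s.
At the end, for the whole second after the job is handed in: The fastener is turned clockwise to within 10 degrees of its locked stop (joint above 1.40 rad), the cover is held home by it (joint below 0.009 rad, under 2 mm proud at the free edge), both at rest (all of step 2 and velocity of joint each of fastener, cover below 0.05 rad/s); the robot touches nothing.
It fails at once if the cover is lifted or swung further open (value of joint cover above 0.85 rad).
It fails at once if a pot or tool on the wheel or bench is lifted or moved by more than 30 mm (distance of any of bisque_bowl, loop_tool, oxide_jar, cup, mug, bud_vase from where it was at the start of the episode above 0.03 m).
It also fails if it takes over 48 s, if anything falls off the work surface, if the arm or the gripper's body presses on something with over 40 N, if the wrist force passes 120 N, or if a joint passes its speed limit or range.

ROBOT

A 7-joint arm with a two-finger parallel gripper is mounted at the origin on the work surface. World frame = base frame: x ahead of the robot, y to its left, z up, the work surface at z = 0. Lengths are in m, angles in rad, forces in N, time in s.
With the tool pointing down it reaches from about 0.425 to 0.925 m from the base axis. Payload 6.8 kg.
Tool frame: the origin (TCP) lies at the very end of the fingers, on their centre line; the grasp point (between the pads) lies 19 mm behind it; z points along the fingers, x is the direction in which the jaws open and shut, and the axes are right-handed (so a half turn about z gives the same grasp; the last joint's range is limited). The gripper opens to 85 mm and grips with 20 to 120 N. Pads are 22 mm wide; open, the fingers measure 114 mm over their backs; the gripper's body (76 mm by 85 mm) begins 54 mm behind the grasp point. The pads swing forward as they close: fully open they stand 13 mm farther back than shut.
Start: joints at [-1.272, 0.477, 0.022, 1.555, -0.011, 1.109, -0.083], TCP at [0.267, 0.62, 0.231] pointing down, gripper open.
Joint ranges: [-2.96, 2.96], [-0.34, 2.1], [-1.41, 1.46], [0.24, 2.44], [-1.37, 4.51], [0.17, 1.92], [-2.96, 2.96]. Speed limits (rad/s): [2.39, 2.39, 3.14, 3.14, 3.14, 3.14, 3.14].

INTERFACE

Orientations are given as a rotation vector (axis times angle).
In Python, from bench import * gives the robot as it stands.
- The arm moves only by the tool servo_tool, never from a script. Its argument "increments" is one flat list of numbers, 7 for each row, row after row: the shift along the tool's x, y, z in mm, then the turn, a rotation vector about the tool's x, y, z in rad, then the finger opening in mm, from 0 to 85.4. In form: [tx, ty, tz, wx, wy, wz, fingers, tx, ty, tz, wx, wy, wz, fingers, ...]. A call has exactly 8 rows; each row shifts and turns the commanded pose from where the row before left it, along the tool's axes as they then stand; what a row does not reach is not made up. A row lasts 1/8 s, in which the tool goes at most 62.5 mm and 10.7 degrees, less where a joint would pass 70% of its speed; a pose out of reach is approached as far as the arm can. A call is refused whole if a number of a shift passes 62.5 or a number of a turn 0.188, either way. A call with a gripper value outside its range is refused whole. The fingers move at their own pace and stop on an object; "squeeze" is the grip in N (left out, the last holds). Time passes only in rows, so rows that do not move let the fingers close, or fill a call up. It gives the time, the measured TCP pose, the force and the opening at its end, in the units of the state.
- get_obs(): the state, without advancing time (a new reading comes with each control period).
- grab_frame(name): name is "side" or "top"; returns (picture, depth): 480x640x3 uint8, red, green, blue; 480x640 float32, m along the optical axis (not along the pixel's ray), 0 where there is no reading.
- calibration(name): a dict with "fx", "fy", "cx", "cy" (pixels), "eye" and "orientation" of the camera in the world. Camera axes: x right, y up, looking along -z (the intrinsics and any distortion apply to the point x, -y, -z); pixel columns grow to the right and rows downward; lengths in m; the calibration is good to about 2 mm. A picture is of the moment at which its call begins. calibration takes no time and is no camera call.
- hand_in(): hands the job in, once; it reports no verdict.
The state is a dict: "clock": time; "joints": joint angles; "qvel": joint speeds; "tau": joint torques, N m; "tcp_pos": TCP position; "orientation": TCP orientation; "contact_force": force on the tool from outside, world axes, zero at the start; "moment": the same for the moment, N m; "grip_width": finger opening in m.
Only numpy, scipy, OpenCV 4.12 (cv2) and the standard library are available. Lean on these libraries where they do the work, as an engineer would, in place of code of your own. Each camera call takes 0.05 s, during which the arm holds its last target.

## Working session

There is one attempt and no reset: what is moved stays moved. The work goes in short steps, Python scripts to look and compute and a tool call to move; the robot and the scene stay as the last step left them, time stands still between calls to the robot, and variables do not carry over. Pictures are saved under pics/ and viewed, and the job is handed in when it is done.

Besides the shell and the picture viewer there is one more tool, called after "Emit:" as name(argument=value, ...) on one line, values as JSON. servo_tool: Moves the arm, as the interface text tells. Its arguments: {"type":"object","properties":{"increments":{"type":"array","items":{"type":"number"}},"squeeze":{"type":"number"}},"required":["increments"]}

```bash
ls; mkdir -p pics
python3 - <<'E'
from bench import *
import cv2,numpy as np
for n in ("side","top"):
    p,d=grab_frame(n); cv2.imwrite(f"pics/{n}0.png",p[:,:,::-1]); np.save(f"pics/{n}0.npy",d); print(n,calibration(n))
print(get_obs())
E
```

```text
pics
side {'fx': 574.785416770501, 'fy': 574.785416770501, 'cx': 315.8973548103417, 'cy': 236.3793019660606, 'eye': array([ 0.32287064, -1.37588488,  0.85911837]), 'orientation': array([ 1.05803094, -0.13474949, -0.18301061])}
top {'fx': 474.5785842512409, 'fy': 474.5785842512409, 'cx': 315.84992223760264, 'cy': 231.8736577648782, 'eye': array([ 0.5077494 , -0.07583079,  1.15416105]), 'orientation': array([ 0.06271771, -0.0814864 , -1.55573155])}
{'clock': 0.1, 'joints': array([-1.27205049,  0.47775824,  0.02234122,  1.55635814, -0.01148479,
        1.10930901, -0.08311624]), 'qvel': array([ 0.00076207, -0.00111016,  0.00074124, -0.00193083,  0.00170199,
        0.00093298, -0.00047313]), 'tau': array([ 4.72494125e-03, -5.97758102e+01,  1.61397625e+00, -2.81952918e+01,
        1.29076393e-02,  5.03172589e-03, -8.23435357e-06]), 'tcp_pos': array([0.26690671, 0.6193972 , 0.23039322]), 'orientation': array([ 2.62353156e+00,  1.72629338e+00, -2.10894942e-03]), 'contact_force': array([ 0.15725129, -0.35565831, -0.404826  ]), 'moment': array([ 0.02324824, -0.00335097, -0.04918928]), 'grip_width': 0.0856729343993503}
```

View pics/side0.png

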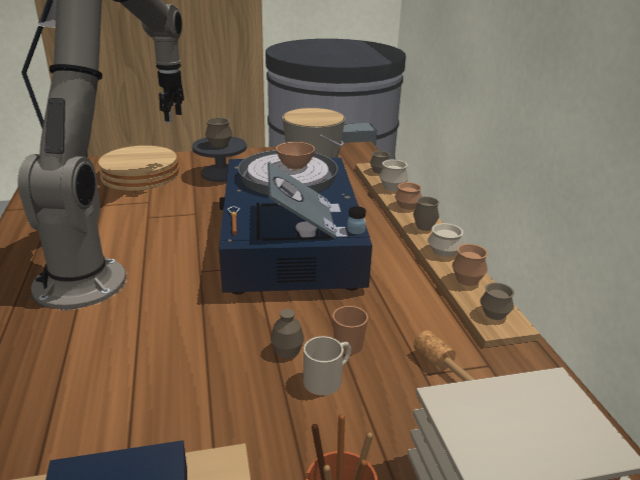

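View pics/top0.png

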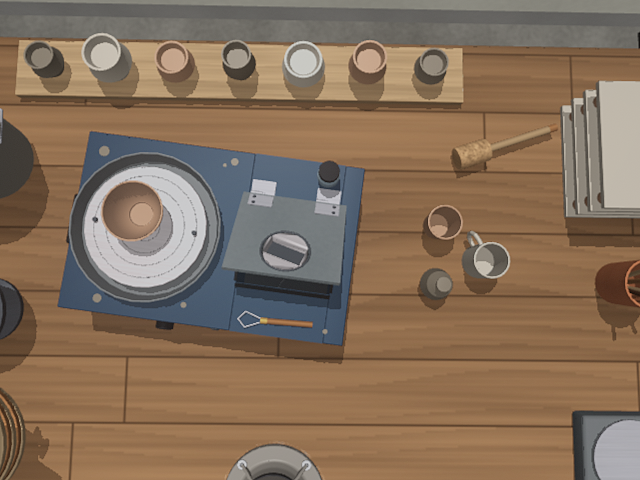

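```bash
cat > h.py <<'E'
import numpy as np,cv2
from scipy.spatial.transform import Rotation as R
def cloud(n,d,c):
    v,u=np.mgrid[:480,:640]
    P=np.stack([(u-c['cx'])/c['fx']*d,-(v-c['cy'])/c['fy']*d,-d],-1)
    return P@R.from_rotvec(c['orientation']).as_matrix().T+c['eye']
def proj(c,X):
    q=(np.asarray(X)-c['eye'])@R.from_rotvec(c['orientation']).as_matrix()
    return np.stack([c['cx']-c['fx']*q[...,0]/q[...,2],c['cy']+c['fy']*q[...,1]/q[...,2]],-1)
E
cat > m.py <<'E'
from bench import *
from h import *
for n in("top","side"):
    c=calibration(n);d=np.load(f"pics/{n}0.npy");P=cloud(n,d,c)
    im=cv2.imread(f"pics/{n}0.png").astype(int)
    ok=d>0
    print(n,"bench z",np.median(P[...,2][ok&(abs(P[...,2])<.02)]))
    for uv in ([(90,132),(363,168),(343,340),(60,304),(300,150),(210,315),(285,250),(240,268),(335,285),(250,200),(343,208),(329,175),(290,323),(145,215)] if n=="top" else [(290,190),(300,200),(330,225),(357,220),(235,220)]):
        print(uv,P[uv[1],uv[0]].round(4))
    blue=(im[...,0]>im[...,2]*1.5)&ok&(abs(P[...,2]-.15)<.006)
    blue=cv2.morphologyEx(blue.astype(np.uint8),cv2.MORPH_OPEN,np.ones((3,3)))>0
    nl,lab,st,_=cv2.connectedComponentsWithStats(blue.astype(np.uint8))
    pts=P[blue][:,:2].astype(np.float32)
    print("deck z",np.median(P[blue][:,2]),cv2.minAreaRect(pts))
E
python3 m.py
```

```text
top bench z 0.000511808931588309
(90, 132) [0.8085 0.4006 0.153 ]
(363, 168) [ 0.7407 -0.1873  0.1475]
(343, 340) [ 0.3558 -0.1572  0.0034]
(60, 304) [0.4422 0.4421 0.1523]
(300, 150) [ 0.818  -0.0469 -0.0012]
(210, 315) [0.4232 0.1312 0.1501]
(285, 250) [ 0.557  -0.0265  0.2248]
(240, 268) [0.52   0.053  0.2757]
(335, 285) [ 0.4888 -0.1291  0.1487]
(250, 200) [0.662  0.0503 0.1799]
(343, 208) [ 0.6503 -0.1435  0.1656]
(329, 175) [ 0.7107 -0.1116  0.2102]
(290, 323) [ 0.41   -0.0364  0.1632]
(145, 215) [0.6264 0.2622 0.1888]
deck z 0.15045708899520593 ((0.4660673141479492, 0.1439858376979828), (0.5959283113479614, 0.130942702293396), 83.10591125488281)
side bench z -0.0009370189096237214
(290, 190) [0.569  0.0049 0.2226]
(300, 200) [ 0.5896 -0.03    0.2078]
(330, 225) [ 0.6526 -0.1113  0.1699]
(357, 220) [ 0.7172 -0.1336  0.1899]
(235, 220) [ 0.4175 -0.0233  0.1603]
deck z 0.1490016814952334 ((0.5912157893180847, 0.12517884373664856), (0.6048995852470398, 0.3775865435600281), 82.76777648925781)
```

```bash
cat > m2.py <<'E'
from bench import *
from h import *
for n in("top","side"):
    c=calibration(n);d=np.load(f"pics/{n}0.npy");P=cloud(n,d,c)
    im=cv2.imread(f"pics/{n}0.png").astype(int)
    ok=d>0
    b=(im[...,0]>im[...,2]+12)&ok&(abs(P[...,2]-.15)<.008)&(abs(P[...,1]-.12)<.45)&(abs(P[...,0]-.6)<.3)
    b=cv2.morphologyEx(b.astype(np.uint8),cv2.MORPH_OPEN,np.ones((3,3)))>0
    r=cv2.minAreaRect(P[b][:,:2].astype(np.float32)); print(n,b.sum(),r)
    cc=np.array(r[0]); yaw=np.deg2rad(r[2]-90)
    M=np.array([[np.cos(yaw),-np.sin(yaw)],[np.sin(yaw),np.cos(yaw)]])
    # local coordinates
    L=P.copy(); L[...,:2]=(P[...,:2]-cc)@M
    # pan rim
    rim=ok&(abs(L[...,2]-.185)<.006)&(np.hypot(L[...,0],L[...,1]-.135)<.17)&(np.hypot(L[...,0],L[...,1]-.135)>.14)
    q=L[rim]; A=np.c_[2*q[:,:2],np.ones(len(q))]; s=np.linalg.lstsq(A,(q[:,:2]**2).sum(1),rcond=None)[0]
    print("pan local",s[:2],np.sqrt(s[2]+s[0]**2+s[1]**2),len(q))
    # cover plane: grey, local region
    g=ok&(abs(L[...,1]+.16)<.1)&(L[...,0]>-.12)&(L[...,0]<.07)&(L[...,2]>.17)&(im.max(-1)-im.min(-1)<35)
    q=L[g]; 
    best=None
    A=np.c_[q[:,0],q[:,1],np.ones(len(q))];w=np.ones(len(q),bool)
    for _ in range(10):
        s=np.linalg.lstsq(A[w],q[w,2],rcond=None)[0]; w=abs(A@s-q[:,2])<.004
    print("cover plane",s,"angle",np.arctan(-s[0]),w.sum(),len(q)); q=q[w]
    a=np.arctan(-s[0]);print("x range",np.percentile(q[:,0],[1,99]),"y",np.percentile(q[:,1],[1,99]),"z",q[:,2].max())
    for X0 in(.1,.0,):print(X0,"z",s@[X0,-.16,1])
E
python3 m2.py
```

```text
top 19893 ((0.5884199142456055, 0.1296544075012207), (0.5984175205230713, 0.378795325756073), 82.93799591064453)
pan local [0.00044687 0.1352715 ] 0.15111328324309836 1446
cover plane [-7.12890875e-01  1.40401270e-04  2.34215777e-01] angle 0.6193252666799276 5849 6775
x range [-0.06053885  0.06859641] y [-0.25820923 -0.0619002 ] z 0.2806729212581247
0.1 z 0.1629042252178879
0.0 z 0.2341933127116355
side 4546 ((0.5896856784820557, 0.1256115585565567), (0.6057140827178955, 0.37888625264167786), 83.001708984375)
pan local [-7.94022540e-05  1.34851676e-01] 0.15144198266352007 275
cover plane [-0.71287376  0.00207052  0.23230946] angle 0.6193139194434722 1382 1543
x range [-0.0619934   0.06894964] y [-0.2578931  -0.06229844] z 0.27813729130663967
0.1 z 0.16069080063626304
0.0 z 0.23197817673844762
```

```bash
cat >> h.py <<'E'
C=np.array([.589,.1277]);YAW=-.1227
M=np.array([[np.cos(YAW),-np.sin(YAW)],[np.sin(YAW),np.cos(YAW)]])
def w(lx,ly,z): return np.r_[C+M@[lx,ly],z]
def cover_w(r,ly,a,h=.004): # point on plate, r from hinge, h above axis
    return w(.1-r*np.cos(a)+h*np.sin(a),ly,.157+r*np.sin(a)+h*np.cos(a))
E
cat > m3.py <<'E'
import sys
from bench import *
from h import *
a=float(sys.argv[1]);n=sys.argv[2];tag=sys.argv[3]
c=calibration(n);im=cv2.imread(f"pics/{n}{tag}.png")
# rectified view of the cover upper face (button face), 4px/mm ; right = -y, up = +x(to hinge)
S=4
src=[];dst=[]
for r,ly in((.2,-.27),(.2,-.05),(.05,-.27),(.05,-.05)):
    src.append(proj(c,cover_w(r,ly,a,.006))); dst.append([(-.05-ly)*1000*S*.75, (r-.05)*1000*S*.75])
H=cv2.getPerspectiveTransform(np.float32(src),np.float32(dst))
o=cv2.warpPerspective(im,H,(660,450),flags=cv2.INTER_CUBIC)
ctr=(int(.11*3000),int((.142-.05)*3000))
cv2.drawMarker(o,ctr,(0,0,255),0,12); cv2.circle(o,ctr,129,(0,255,0),1)
cv2.imwrite(f"pics/rect_{n}{tag}.png",o)
E
python3 m3.py 0.619 top 0
```

```text
(no output)
```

View pics/rect_top0.png

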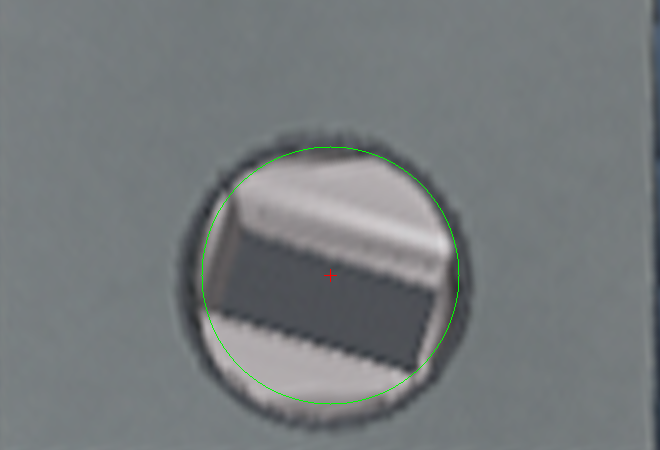

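```bash
cat > go.py <<'E'
from bench import *
from h import *
def state():
    o=get_obs();Rm=R.from_rotvec(o['orientation']).as_matrix()
    x=Rm[:,0]; phi=np.degrees(np.arctan2(x[1],x[0]))
    L=M.T@(o['tcp_pos'][:2]-C)
    print("t",round(o['clock'],3),"tcp",o['tcp_pos'].round(4),"local",L.round(4),"phi",phi.round(2),"tilt",Rm[:,2].round(3),"F",o['contact_force'].round(1),"M",o['moment'].round(2),"grip",round(o['grip_width'],4),"q",o['joints'].round(2))
    return o,Rm
def to(p,rem=""):
    o,Rm=state(); d=(p-o['tcp_pos'])@Rm*1000; print(rem,"target",np.round(p,4),"tool mm",d.round(1)); return d
E
python3 - <<'E'
from go import *
p=cover_w(.182,-.16,.619)
to(p+[0,0,.08],"above edge")
E
```

```text
t 0.1 tcp [0.2669 0.6194 0.2304] local [-0.3799  0.4486] phi 66.69 tilt [-0.001 -0.002 -1.   ] F [ 0.2 -0.4 -0.4] M [ 0.02 -0.   -0.05] grip 0.0857 q [-1.27  0.48  0.02  1.56 -0.01  1.11 -0.08]
above edge target [ 0.5239 -0.0255  0.3459] tool mm [-490.8  491.2 -114.6]
```

Emit:
servo_tool(increments=[-10, 10, -40, 0, 0, 0, 0, -30, 30, -40, 0, 0, 0, 0, -35, 35, -20, 0, 0, 0, 0, -35, 35, -14.6, 0, 0, 0, 0, -35, 35, 0, 0, 0, 0, 0, -35, 35, 0, 0, 0, 0, 0, -35, 35, 0, 0, 0, 0, 0, -35, 35, 0, 0, 0, 0, 0])

```text
clock: 1.1
tcp_pos: [0.398, 0.2896, 0.3457]
orientation: [-2.624, -1.727, 0.001]
contact_force: [0.3, 1.0, 0.3]
grip_width: 0.0002
```

Run:
```python
from go import *
p=cover_w(.182,-.16,.619)
to(p+[0,0,.08],"above edge")
```

```text
t 1.1 tcp [0.398  0.2896 0.3457] local [-0.2094  0.1373] phi 66.69 tilt [-0. -0. -1.] F [0.3 1.  0.3] M [-0.04 -0.02  0.02] grip 0.0002 q [-0.92  0.07  0.18  1.84 -0.01  1.24  0.42]
above edge target [ 0.5239 -0.0255  0.3459] tool mm [-2.396e+02  2.403e+02 -2.000e-01]
```

Emit:
servo_tool(increments=[-35, 35, 0, 0, 0, 0, 0, -35, 35, 0, 0, 0, 0, 0, -35, 35, 0, 0, 0, 0, 0, -35, 35, 0, 0, 0, 0, 0, -35, 35, 0, 0, 0, 0, 0, -35, 35, 0, 0, 0, 0, 0, -20, 20, 10, 0, 0, 0, 0, -10, 10, 30, 0, 0, 0, 0])

```text
clock: 2.1
tcp_pos: [0.5244, -0.0261, 0.3065]
orientation: [2.625, 1.722, 0.004]
contact_force: [-0.4, 1.2, 0.6]
grip_width: -0.0003
```

Run:
```python
from go import *
import cv2
p=cover_w(.182,-.16,.619)
to(p,"edge")
for a in(.619,.45,.3,.15,.05,.0): print(a,cover_w(.185,-.16,a).round(4))
pp,d=grab_frame("side");cv2.imwrite("pics/side1.png",pp[:,:,::-1])
```

```text
t 2.1 tcp [ 0.5244 -0.0261  0.3065] local [-0.0453 -0.1606] phi 66.54 tilt [ 0.003  0.    -1.   ] F [-0.4  1.2  0.6] M [0.07 0.01 0.02] grip -0.0003 q [-0.51  0.16  0.5   1.85 -0.09  1.15  1.19]
edge target [ 0.5239 -0.0255  0.2659] tool mm [ 0.3 -0.8 40.6]
0.619 [ 0.5214 -0.0252  0.2676]
0.45 [ 0.5051 -0.0232  0.2411]
0.3 [ 0.4944 -0.0218  0.2155]
0.15 [ 0.4877 -0.021   0.1886]
0.05 [ 0.4855 -0.0207  0.1702]
0.0 [ 0.4851 -0.0207  0.161 ]
```

View pics/side1.png

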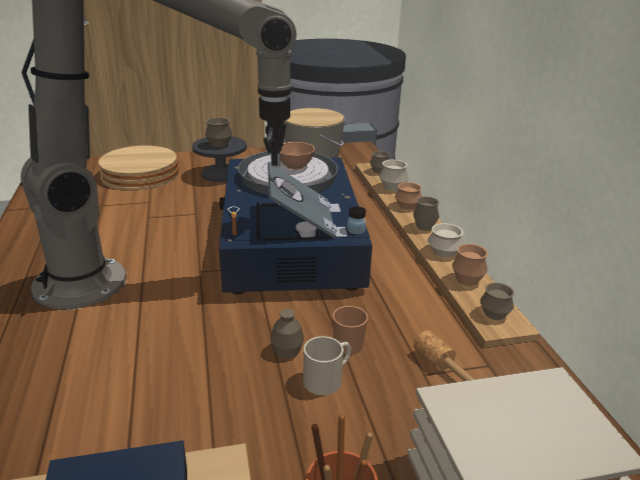

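Emit:
servo_tool(increments=[0, 0, 14, 0, 0, 0, 0, 0, 0, 14, 0, 0, 0, 0, -0.6, -2, 10, 0, 0, 0, 0, -2.3, -7.7, 14, 0, 0, 0, 0, -2.3, -7.7, 13, 0, 0, 0, 0, -1.7, -6, 13, 0, 0, 0, 0, -1.4, -5, 12, 0, 0, 0, 0, -1.1, -4, 13, 0, 0, 0, 0])

```text
clock: 3.15
tcp_pos: [0.4894, -0.0198, 0.2022]
orientation: [2.624, 1.727, 0.0]
contact_force: [0.2, -0.6, 1.1]
grip_width: 0.0003
```

Run:
```python
from go import *
import cv2
to(cover_w(.182,-.16,.05),"near shut")
pp,d=grab_frame("side");cv2.imwrite("pics/side2.png",pp[100:300,150:450,::-1])
```

```text
t 3.15 tcp [ 0.4894 -0.0198  0.2022] local [-0.0808 -0.1586] phi 66.69 tilt [ 0.  0. -1.] F [ 0.2 -0.6  1.1] M [ 0.01 -0.09  0.01] grip 0.0003 q [-0.5   0.22  0.48  2.05 -0.13  0.91  1.21]
near shut target [ 0.4885 -0.0211  0.1701] tool mm [-1.6 -0.4 32.1]
```

View pics/side2.png

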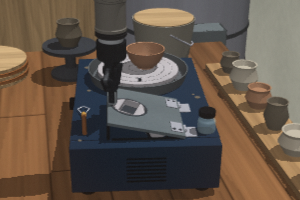

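Emit:
servo_tool(increments=[-0.8, -0.2, 12, 0, 0, 0, 0, -0.8, -0.2, 10, 0, 0, 0, 0, 0, 0, 8, 0, 0, 0, 0, 0, 0, 4, 0, 0, 0, 0, 0, 0, 3, 0, 0, 0, 0, 0, 0, 2, 0, 0, 0, 0, 0, 0, 1, 0, 0, 0, 0, 0, 0, 0, 0, 0, 0, 0])

```text
clock: 4.2
tcp_pos: [0.4885, -0.0212, 0.1635]
orientation: [-2.624, -1.726, 0.0]
contact_force: [-4.1, -0.3, 7.5]
grip_width: -0.0002
```

Run:
```python
from go import *
to(cover_w(.182,-.16,.0),"shut")
```

```text
t 4.2 tcp [ 0.4885 -0.0212  0.1635] local [-0.0815 -0.16  ] phi 66.68 tilt [-0.     0.001 -1.   ] F [-4.1 -0.3  7.5] M [-0.    0.93  0.05] grip -0.0002 q [-0.48  0.27  0.47  2.08 -0.17  0.82  1.25]
shut target [ 0.488  -0.0211  0.161 ] tool mm [-0.1 -0.4  2.5]
```

Emit:
servo_tool(increments=[0, 0, 1.5, 0, 0, 0, 0, 0, 0, 0, 0, 0, 0, 0, 0, 0, -10, 0, 0, 0, 0, 0, 0, -30, 0, 0, 0, 0, 0, 0, -40, 0, 0, 0, 34, -20, -50, -20, 0, 0, 0, 34, -20, -50, 0, 0, 0, 0, 34, 0, 0, 0, 0, 0, 0, 34])

```text
clock: 5.2
tcp_pos: [0.3781, -0.0183, 0.2615]
orientation: [-2.622, -1.727, -0.002]
contact_force: [0.9, 0.5, 0.1]
grip_width: 0.0342
```

```bash
python3 - <<'E'
from go import *
import cv2
to(w(-.042,-.16,.2),"above slot")
for n in("top","side"):
    p,d=grab_frame(n); cv2.imwrite(f"pics/{n}3.png",p[:,:,::-1]); np.save(f"pics/{n}3.npy",d)
c=calibration("side");P=cloud("side",d,c);L=P.copy();L[...,:2]=(P[...,:2]-C)@M
g=(d>0)&(abs(L[...,1]+.16)<.1)&(L[...,0]>-.09)&(L[...,0]<.07)&(abs(L[...,2]-.165)<.02)
q=L[g];A=np.c_[q[:,:2],np.ones(len(q))];k=np.ones(len(q),bool)
for _ in range(10):
    s=np.linalg.lstsq(A[k],q[k,2],rcond=None)[0];k=abs(A@s-q[:,2])<.003
print("plane",s,k.sum())
E
python3 m3.py 0.018 top 3;python3 m3.py 0.018 side 3
```

```text
t 5.2 tcp [ 0.3781 -0.0183  0.2615] local [-0.1914 -0.1708] phi 66.73 tilt [ 0.     0.003 -1.   ] F [0.9 0.5 0.1] M [-0.01  0.   -0.02] grip 0.0342 q [-0.6  -0.11  0.46  2.19  0.05  1.05  1.  ]
above slot target [ 0.5277 -0.026   0.2   ] tool mm [ 52.  140.5  61.5]
plane [-0.01856818  0.00082231  0.16206065] 1753
```

View pics/top3.png

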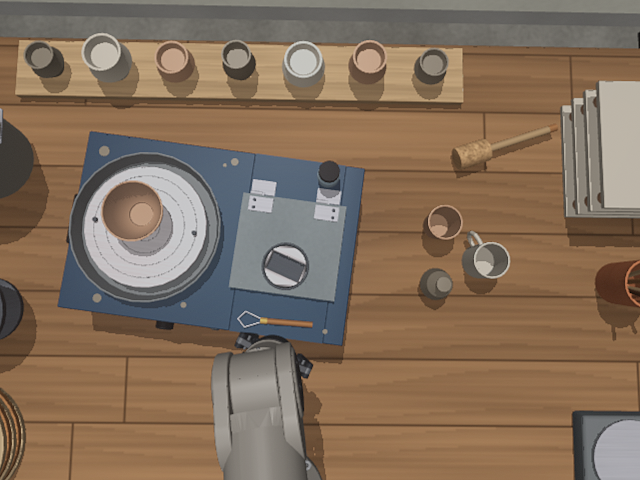

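View pics/rect_side3.png

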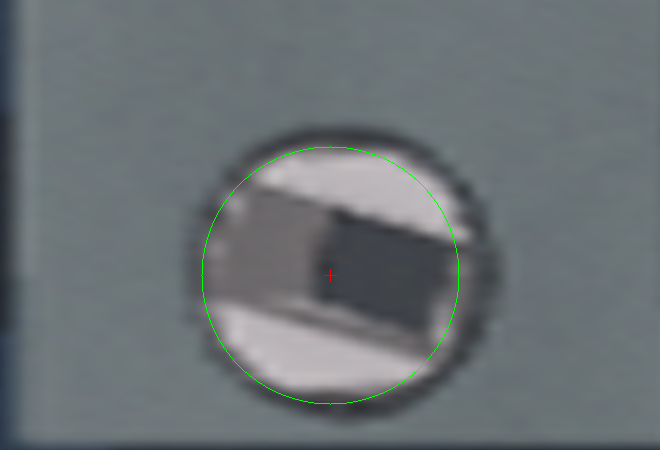

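View pics/rect_top3.png

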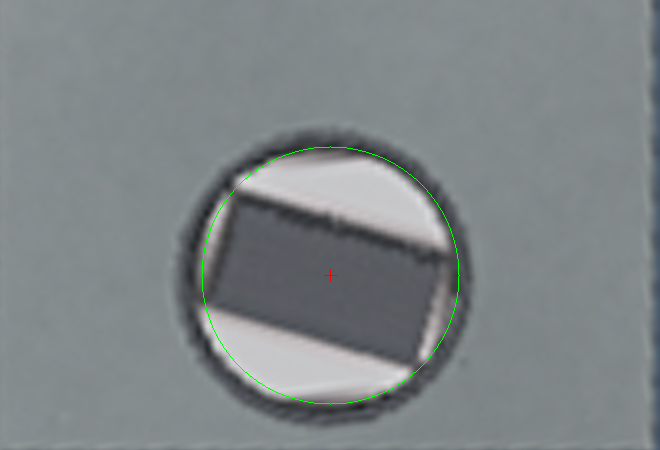

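Emit:
servo_tool(increments=[7, 20, 0, 0, 0, 0, 34, 10, 28, 0, 0, 0, 0, 34, 11, 30, 0, 0, 0, 0, 34, 11, 30, 10, 0, 0, 0, 34, 8, 21, 15, 0, 0, 0, 34, 4, 9, 20, 0, 0, 0, 34, 1, 2.5, 16.5, 0, 0, 0, 34, 0, 0, 0, 0, 0, 0, 34])

```text
clock: 6.3
tcp_pos: [0.5301, -0.0263, 0.1984]
orientation: [-2.624, -1.726, 0.005]
contact_force: [0.2, 0.0, -0.9]
grip_width: 0.034
```

Run:
```python
from go import *
import cv2
to(w(-.042,-.16,.16),"slot")
p,d=grab_frame("side"); cv2.imwrite(f"pics/side4.png",cv2.resize(p[130:260,210:380,::-1],None,fx=4,fy=4))
```

```text
t 6.3 tcp [ 0.5301 -0.0263  0.1984] local [-0.0396 -0.16  ] phi 66.68 tilt [-0.003 -0.001 -1.   ] F [ 0.2  0.  -0.9] M [-0.03  0.   -0.  ] grip 0.034 q [-0.5   0.3   0.52  1.96 -0.18  0.93  1.28]
slot target [ 0.5277 -0.026   0.16  ] tool mm [-0.6 -2.2 38.4]
```

View pics/side4.png

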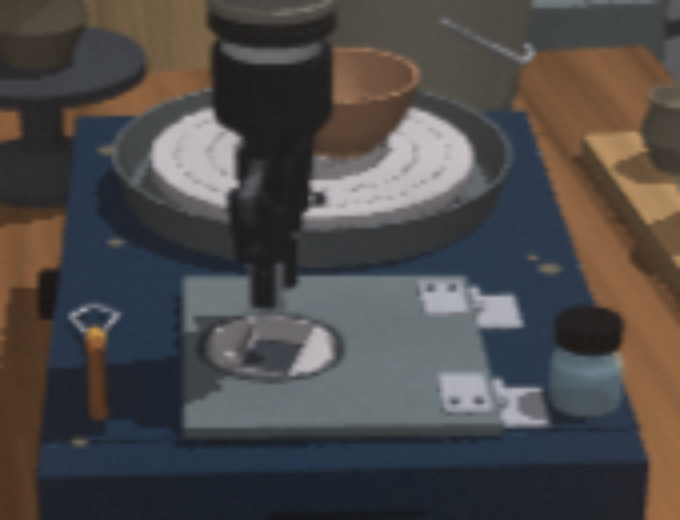

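Emit:
servo_tool(increments=[-0.6, -2.2, 5, 0, 0, 0, 34, 0, 0, 10, 0, 0, 0, 34, 0, 0, 8, 0, 0, 0, 34, 0, 0, 6, 0, 0, 0, 34, 0, 0, 5, 0, 0, 0, 34, 0, 0, 4, 0, 0, 0, 34, 0, 0, 2, 0, 0, 0, 34, 0, 0, 0, 0, 0, 0, 34])

```text
clock: 7.35
tcp_pos: [0.5284, -0.0258, 0.1598]
orientation: [-2.624, -1.727, 0.0]
contact_force: [0.3, 0.1, 0.1]
grip_width: 0.034
```

Run:
```python
from go import *
import cv2
to(w(-.042,-.16,.153),"slot")
p,d=grab_frame("side"); cv2.imwrite(f"pics/side5.png",cv2.resize(p[130:260,210:380,::-1],None,fx=4,fy=4))
```

```text
t 7.35 tcp [ 0.5284 -0.0258  0.1598] local [-0.0413 -0.1597] phi 66.69 tilt [-0. -0. -1.] F [0.3 0.1 0.1] M [-0.    0.03 -0.03] grip 0.034 q [-0.48  0.35  0.5   2.   -0.22  0.84  1.31]
slot target [ 0.5277 -0.026   0.153 ] tool mm [-0.4 -0.6  6.8]
```

View pics/side5.png

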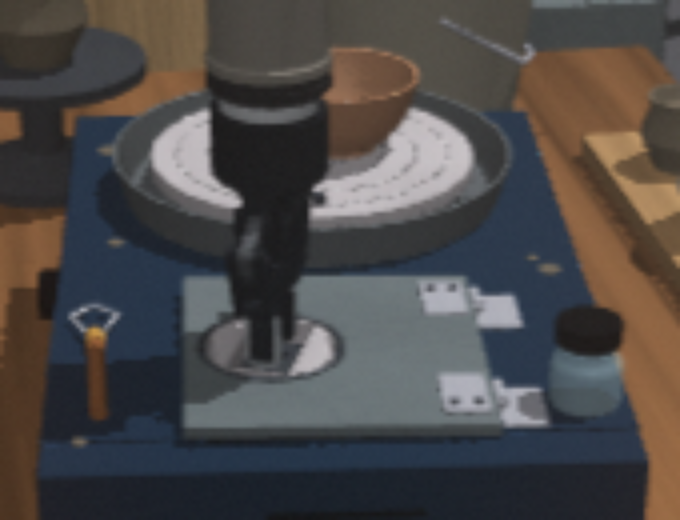

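Emit:
servo_tool(increments=[-0.4, -0.6, 3, 0, 0, 0, 34, 0, 0, 3, 0, 0, 0, 34, 0, 0, 2, 0, 0, 0, 34, 0, 0, 0, 0, 0, 0.1, 34, 0, 0, 0, 0, 0, 0.1, 34, 0, 0, 0, 0, 0, 0.1, 34, 0, 0, 0, 0, 0, 0.1, 34, 0, 0, 0, 0, 0, 0, 34])

```text
clock: 8.4
tcp_pos: [0.5277, -0.0258, 0.1517]
orientation: [2.914, 1.172, -0.0]
contact_force: [-0.1, 0.0, -1.2]
grip_width: 0.0341
```

Run:
```python
from go import *
to(w(-.042,-.16,.151),"slot")
```

```text
t 8.4 tcp [ 0.5277 -0.0258  0.1517] local [-0.0421 -0.1599] phi 43.83 tilt [-0. -0. -1.] F [-0.1  0.  -1.2] M [-0.02 -0.05 -0.02] grip 0.0341 q [-0.55  0.38  0.59  2.01 -0.28  0.83  0.97]
slot target [ 0.5277 -0.026   0.151 ] tool mm [-0.   0.2  0.7]
```

Emit:
servo_tool(increments=[0, 0, 0, 0, 0, 0.1, 34, 0, 0, 0, 0, 0, 0.1, 34, 0, 0, 0, 0, 0, 0.1, 34, 0, 0, 0, 0, 0, 0.1, 34, 0, 0, 0, 0, 0, 0.1, 34, 0, 0, 0, 0, 0, 0.1, 34, 0, 0, 0, 0, 0, 0.1, 34, 0, 0, 0, 0, 0, 0, 34])

```text
clock: 9.4
tcp_pos: [0.5274, -0.0256, 0.1517]
orientation: [-3.14, -0.105, 0.001]
contact_force: [-1.5, 1.3, -0.4]
grip_width: 0.0344
```

Run:
```python
from go import *
to(w(-.042,-.16,.150),"slot")
import cv2
p,d=grab_frame("side"); cv2.imwrite(f"pics/side6.png",cv2.resize(p[130:260,210:380,::-1],None,fx=4,fy=4))
```

```text
t 9.4 tcp [ 0.5274 -0.0256  0.1517] local [-0.0424 -0.1597] phi 3.84 tilt [-0.001  0.    -1.   ] F [-1.5  1.3 -0.4] M [ 0.17  0.25 -0.01] grip 0.0344 q [-0.68  0.42  0.77  2.02 -0.39  0.85  0.38]
slot target [ 0.5277 -0.026   0.15  ] tool mm [0.3 0.4 1.7]
```

View pics/side6.png

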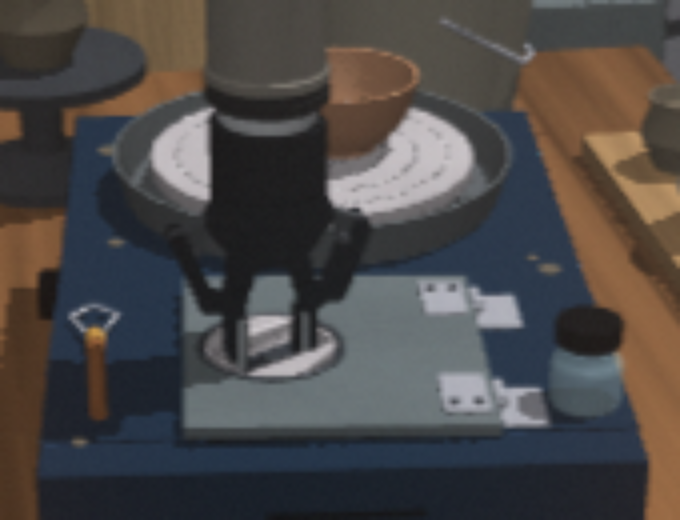

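Emit:
servo_tool(increments=[0, 0, 0.5, 0, 0, 0.08, 34, 0, 0, 0.5, 0, 0, 0.08, 34, 0, 0, 0.5, 0, 0, 0.08, 34, 0, 0, 0, 0, 0, 0.08, 34, 0, 0, 0, 0, 0, 0.07, 34, 0, 0, 0, 0, 0, 0.06, 34, 0, 0, 0, 0, 0, 0.04, 34, 0, 0, 0, 0, 0, 0, 34])

```text
clock: 10.45
tcp_pos: [0.5279, -0.0252, 0.1502]
orientation: [-3.071, 0.661, -0.0]
contact_force: [3.2, 3.6, -4.2]
grip_width: 0.0337
```

Run:
```python
from go import *
to(w(-.042,-.16,.150),"slot")
import cv2
p,d=grab_frame("side"); cv2.imwrite(f"pics/side7.png",cv2.resize(p[130:260,210:380,::-1],None,fx=4,fy=4))
```

```text
t 10.45 tcp [ 0.5279 -0.0252  0.1502] local [-0.0419 -0.1592] phi -24.28 tilt [ 0.  0. -1.] F [ 3.2  3.6 -4.2] M [ 0.67 -0.49  0.27] grip 0.0337 q [-0.76  0.47  0.9   2.03 -0.48  0.87 -0.02]
slot target [ 0.5277 -0.026   0.15  ] tool mm [0.1 0.8 0.2]
```

View pics/side7.png

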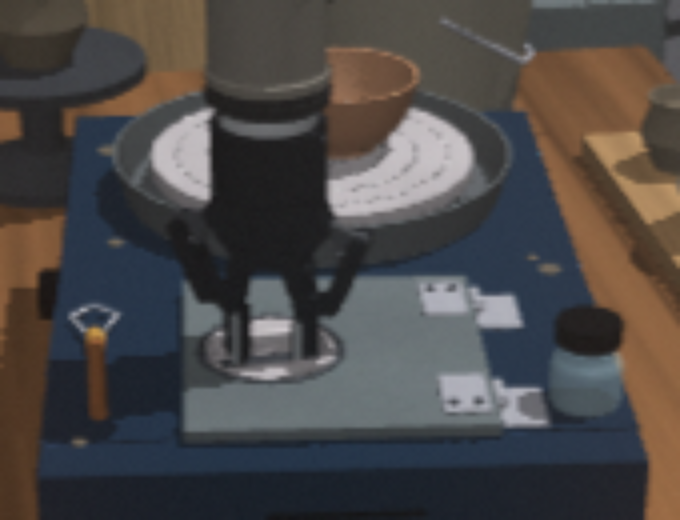

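Emit:
servo_tool(increments=[0, 0, 0, 0, 0, 0.04, 34, 0, 0, 0, 0, 0, 0.04, 34, 0, 0, 0, 0, 0, 0.03, 34, 0, 0, 0, 0, 0, 0.03, 34, 0, 0, 0, 0, 0, 0, 34, 0, 0, 0, 0, 0, 0, 34, 0, 0, 0, 0, 0, 0, 34, 0, 0, 0, 0, 0, 0, 34])

```text
clock: 11.5
tcp_pos: [0.5279, -0.0252, 0.1503]
orientation: [-3.016, 0.878, -0.0]
contact_force: [1.7, 4.4, -5.5]
grip_width: 0.0341
```

Run:
```python
from go import *
to(w(-.042,-.16,.150),"slot")
```

```text
t 11.5 tcp [ 0.5279 -0.0252  0.1503] local [-0.0419 -0.1593] phi -32.45 tilt [ 0.     0.001 -1.   ] F [ 1.7  4.4 -5.5] M [ 0.91 -0.58  0.3 ] grip 0.0341 q [-0.79  0.49  0.94  2.03 -0.51  0.88 -0.13]
slot target [ 0.5277 -0.026   0.15  ] tool mm [0.2 0.7 0.3]
```

Emit:
servo_tool(increments=[0, 0, 0, 0, 0, 0.04, 34, 0, 0, 0, 0, 0, 0.04, 34, 0, 0, 0, 0, 0, 0, 34, 0, 0, 0, 0, 0, 0, 34, 0, 0, 0, 0, 0, 0, 34, 0, 0, 0, 0, 0, 0, 34, 0, 0, 0, 0, 0, 0, 34, 0, 0, 0, 0, 0, 0, 34])

```text
clock: 12.5
tcp_pos: [0.5279, -0.0252, 0.1503]
orientation: [-2.98, 0.994, 0.0]
contact_force: [3.6, 4.7, -5.0]
grip_width: 0.0341
```

Run:
```python
from go import *
to(w(-.042,-.16,.150),"slot")
import cv2
p,d=grab_frame("top"); cv2.imwrite(f"pics/top8.png",cv2.resize(p[180:320,200:370,::-1],None,fx=4,fy=4))
p,d=grab_frame("side"); cv2.imwrite(f"pics/side8.png",cv2.resize(p[190:250,240:330,::-1],None,fx=8,fy=8))
```

```text
t 12.5 tcp [ 0.5279 -0.0252  0.1503] local [-0.0419 -0.1592] phi -36.89 tilt [ 0.  0. -1.] F [ 3.6  4.7 -5. ] M [ 0.85 -0.72  1.01] grip 0.0341 q [-0.8   0.5   0.96  2.03 -0.53  0.89 -0.19]
slot target [ 0.5277 -0.026   0.15  ] tool mm [0.3 0.7 0.3]
```

View pics/side8.png

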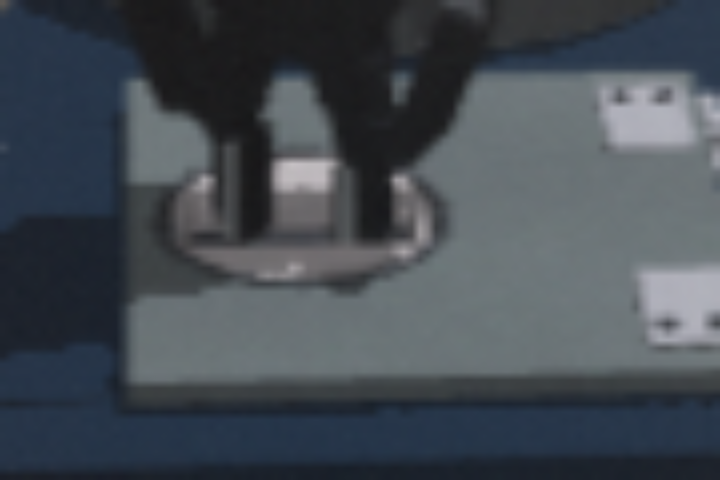

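Emit:
servo_tool(increments=[0, 0, 0, 0, 0, -0.1, 34, 0, 0, 0, 0, 0, -0.15, 34, 0, 0, 0, 0, 0, -0.1, 34, 0, 0, -10, 0, 0, 0, 34, 0, 0, -30, 0, 0, 0, 34, 0, 0, -40, 0, 0, 0, 34, 0, 0, -40, 0, 0, 0, 34, 0, 0, 0, 0, 0, 0, 34])

```text
clock: 13.6
tcp_pos: [0.5295, -0.0271, 0.2738]
orientation: [-3.104, 0.469, -0.009]
contact_force: [-0.1, -0.0, -0.8]
grip_width: 0.0341
```

Run:
```python
from go import *
to(np.array([.375,-.02,.28]),"back")
```

```text
t 13.6 tcp [ 0.5295 -0.0271  0.2738] local [-0.0401 -0.1609] phi -17.19 tilt [ 0.006  0.001 -1.   ] F [-0.1 -0.  -0.8] M [-0.   -0.03  0.02] grip 0.0341 q [-0.89  0.29  1.01  1.9  -0.28  1.1  -0.07]
back target [ 0.375 -0.02   0.28 ] tool mm [-149.6   38.8   -7.1]
```

Emit:
servo_tool(increments=[-15, 4, 0, 0, 0, 0, 34, -25, 7, 0, 0, 0, 0, 34, -25, 7, 0, 0, 0, 0, 34, -25, 7, 0, 0, 0, 0, 34, -25, 7, 0, 0, 0, 0, 34, -20, 4, 0, 0, 0, 0, 34, -10, 2, 0, 0, 0, 0, 34, 0, 0, 0, 0, 0, 0, 34])

```text
clock: 14.6
tcp_pos: [0.377, -0.0204, 0.2699]
orientation: [-3.106, 0.466, 0.002]
contact_force: [-0.6, -0.3, 0.5]
grip_width: 0.0341
```

```bash
python3 - <<'E'
from go import *
state()
for n in("top","side"):
    p,d=grab_frame(n); cv2.imwrite(f"pics/{n}9.png",p[:,:,::-1]); np.save(f"pics/{n}9.npy",d)
    c=calibration(n);P=cloud(n,d,c);L=P.copy();L[...,:2]=(P[...,:2]-C)@M
    g=(d>0)&(abs(L[...,1]+.16)<.1)&(L[...,0]>-.09)&(L[...,0]<.07)&(abs(L[...,2]-.162)<.02)
    q=L[g];A=np.c_[q[:,:2],np.ones(len(q))];k=np.ones(len(q),bool)
    for _ in range(10):
        s=np.linalg.lstsq(A[k],q[k,2],rcond=None)[0];k=abs(A@s-q[:,2])<.003
    print("plane",s,k.sum(),"edge z",s@[-.1,-.16,1])
E
python3 m3.py 0.0 top 9;python3 m3.py 0. side 9
```

```text
t 14.6 tcp [ 0.377  -0.0204  0.2699] local [-0.1922 -0.1729] phi -17.06 tilt [-0.001  0.001 -1.   ] F [-0.6 -0.3  0.5] M [ 0.   -0.02  0.05] grip 0.0341 q [-1.13 -0.25  0.9   2.2   0.21  1.11 -0.64]
plane [-0.00555578  0.00059357  0.16196145] 5795 edge z 0.16242205851446673
plane [-0.00414131  0.00147985  0.16081637] 1751 edge z 0.16099372862120745
```

View pics/rect_top9.png

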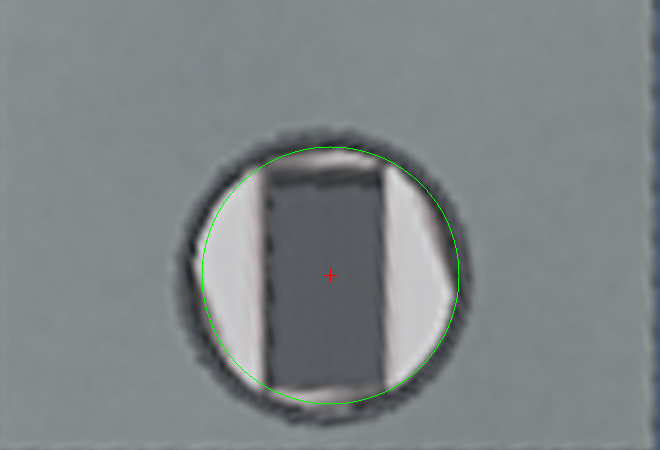

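View pics/top9.png

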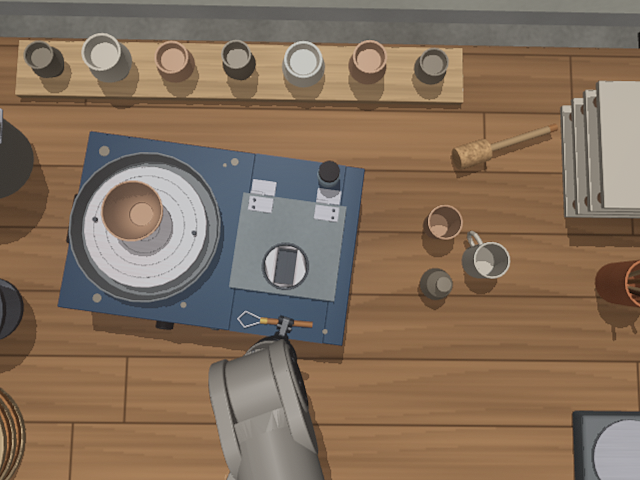

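```bash
python3 -c "
from bench import *
print(hand_in())"
```

```text
the job is handed in; nothing more can be done
None
```

The cover is shut, and its fastener is turned to the locked stop. I handed the job in at about 14.7 s of the 48 s allowed, and the hand-in gives no verdict.

I pushed the cover down with closed fingers until it lay on its seal; the side camera measured about 0.019 rad. I then set the fingers, opened to 34 mm, in the slot and turned clockwise until the moment jumped from 0.3 to 1.0 Nm. After that I backed off the rotation, lifted out and pulled back.

Last checks:
- **Fastener:** in the top picture the slot stands square to the free edge, to within a degree or two.
- **Cover:** the depth images put it at 0.004 rad (side) and 0.006 rad (top), under the 0.009 limit. The two cameras disagree slightly, and that is close to what they can resolve. The free edge measured 161.0 mm and 162.4 mm, against 161 mm when home.
- **Pots and tools:** the bystanders in view look unmoved compared with the first picture. I judged this by eye and did not measure them.
- **Arm:** it is clear of everything, with the fingertips at 0.27 m and force readings below 1 N.

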